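Dock the bench scraper and close its keeper

TASK

Put the bench scraper away: slide it flat along the bench, blade first, into the slot of the blue dock until it is fully home against the stop inside, without picking it up off the bench. Then swing the wire keeper with the yellow tab down behind the red grip until it is fully closed. Leave the can, the bin, the box and the steel ring where they stand.

Things in the scene. Friction and masses are not known exactly. Their poses are not given: they have to be found in the camera images.
- scraper: Bench scraper, loose, flat on the bench: steel blade 130 (x) x 100 (y) x 5 mm thick, with a red full-width grip bar along its back edge; 150 x 100 mm overall, about 0.4 kg. Origin on the underside at the middle of the blade; x points forward to the leading edge (x=+65 mm; its front corners are bevelled 7 mm over 18 mm), z up.
- scraper_grip (a point): Centre of the scraper's red grip bar, 20 (x) x 100 (y) x 24 mm high, 75 mm behind the scraper's origin, 12 mm above the bench; axes as the scraper. Its back face is at scraper x=-85 mm, its front face at x=-65 mm.
- dock: Blue steel dock fixed to the bench, 20 mm high. Origin on the bench at the middle of the slot mouth; x points into the slot, y across, z up. Slot 108 wide, 14 high, 90 mm deep, floored by the bench, roofed by two strips with a window between. Flared cheeks 20 mm high widen the mouth to 132 mm at x=-30 mm. Outer width 140, rear end x=104 mm; hinge ears 42 high at x=7 to 33, |y|=60 to 72 mm.
- slot_stop (a point): Middle of the back stop's face inside the slot, at bench level (dock x=90 mm), where the scraper's leading edge rests when home; axes as the dock. Home, the scraper's origin is at dock x=+25 mm and its grip stays outside, at dock x=-60 to -40 mm.
- keeper (a joint): Hinge of the keeper, rad: 0 fully closed, 2.7 thrown back over the dock. A U of 8 mm steel wire: two arms 92 mm long at dock y=+-79 mm and a cross wire with the yellow tab. It stays where left (1.2 N at the tab moves it). At value q the arms point q-0.197 rad above the dock's -x direction. Closed, the cross wire is 12 mm above the bench at dock x=-70 mm, just behind a home scraper's grip.
- keeper_hinge (a point): Middle of the keeper's hinge axis, 30 mm above the bench at dock x=+20 mm; axes as the dock, the hinge turns about y.
- keeper_tab (a point): Centre of the yellow press tab on the keeper: 36 mm (radial) x 50 mm (along y) x 4 mm plate, centre 107 mm from the hinge axis (closed: dock x=-85 mm, 9 mm above the bench). Its axes turn with the keeper and equal the dock's when closed.
- spray_can: Bystander: black and white spray can, 64 mm diameter, 180 mm high, loose; origin at the centre of its underside.
- blue_bin: Bystander: open blue plastic bin with parts, 160 x 110 x 70 mm high, loose; origin at the centre of its underside.
- orange_box: Bystander: open orange plastic box with parts, 130 x 90 x 45 mm high, loose; origin at the centre of its underside.
- pump_ring: Bystander: steel pump ring, 90 mm outer and 60 mm inner diameter, 30 mm high, loose; origin at the centre of its underside.
Not all that is in view belongs to the job. Leave any black look-alike of the scraper alone.

How it is judged:
On the way, in this order (a step that is already met when the one before it is completed fails the run):
1. the scraper is fully home in the dock slot while the keeper is still open (x of scraper in the frame of dock between 0.019 and 0.031 m and y of scraper in the frame of dock between -0.006 and 0.006 m and angle between the x axis of scraper and the x axis of dock, either way round below 0.09 rad and height (world z) of scraper below 0.008 m and angle between scraper's own z axis and vertical below 0.1 rad and value of joint keeper above 0.5 rad), for 0.2 s.
2. the keeper is closed behind the scraper, which is still home (x of scraper in the frame of dock between 0.019 and 0.031 m and y of scraper in the frame of dock between -0.006 and 0.006 m and angle between the x axis of scraper and the x axis of dock, either way round below 0.09 rad and height (world z) of scraper below 0.008 m and angle between scraper's own z axis and vertical below 0.1 rad and value of joint keeper below 0.1 rad), for 0.2 s.
At the end, for the whole second after the job is handed in: The scraper lies flat and at rest in the dock slot, its leading edge within 6 mm of the stop, centred within 6 mm and aligned within 0.09 rad, and the keeper is closed to less than 0.1 rad (all of step 2 and linear speed of scraper below 0.01 m/s); the robot touches nothing.
It fails at once if the scraper is picked up or tipped (raised more than 25 mm, or tilted more than 0.3 rad) (height (world z) of scraper above 0.025 m or angle between scraper's own z axis and vertical above 0.3 rad).
It fails at once if the spray can is moved more than 30 mm (distance of spray_can from where it was at the start of the episode above 0.03 m).
It fails at once if the blue bin is moved more than 30 mm (distance of blue_bin from where it was at the start of the episode above 0.03 m).
It fails at once if the orange box is moved more than 30 mm (distance of orange_box from where it was at the start of the episode above 0.03 m).
It fails at once if the steel pump ring is moved more than 30 mm (distance of pump_ring from where it was at the start of the episode above 0.03 m).
It also fails if it takes over 67 s, if anything falls off the work surface, if the arm or the gripper's body presses on something with over 40 N, if the wrist force passes 120 N, or if a joint passes its speed limit or range.

ROBOT

A 6-joint arm with a two-finger parallel gripper is mounted at the origin on the work surface. World frame = base frame: x ahead of the robot, y to its left, z up, the work surface at z = 0. Lengths are in m, angles in rad, forces in N, time in s.
With the tool pointing down it reaches from about 0.35 to 0.85 m from the base axis. Payload 8.1 kg.
Tool frame: the origin (TCP) lies at the very end of the fingers, on their centre line; the grasp point (between the pads) lies 19 mm behind it; z points along the fingers, y is the line along which they close (so a half turn about z gives the same grasp; the last joint's range is limited). The gripper opens to 93 mm and grips with 3 to 60 N. Pads are 15 mm wide; open, the fingers measure 128 mm over their backs; the gripper's body (75 mm by 188 mm) begins 65 mm behind the grasp point.
Start: joints at [-1.188, 0.13, 1.488, -0, 1.523, -0.085], TCP at [0.271, -0.536, 0.219] pointing down, gripper open.
Joint ranges: [-2.96, 2.96], [-0.89, 2.26], [0.02, 2.5], [-1.34, 4.48], [0, 2.73], [-2.66, 2.66]. Speed limits (rad/s): [2.39, 2.39, 2.79, 3.14, 3.14, 3.14].

INTERFACE

Orientations are given as a rotation vector (axis times angle).
In Python, from plant import robot, imaging gives the robot as it stands.
- The arm moves only by the tool jog_arm, never from a script. Its argument "rows" is a list of rows, each a list of 2 entries, a list of its own where there are three numbers: the shift along the tool's x, y, z each as a share of 0.2 m, from -1 to 1, then the turn, a rotation vector about the tool's x, y, z each as a share of pi/2 rad, from -1 to 1. A call has 1 to 5 rows; each row is the pose to reach, as a shift and turn from the pose commanded when the call began, along the tool's axes at that moment; what a row does not reach only later rows make up. A row lasts 1/10 s, in which the tool goes at most 50 mm and 8.59 degrees, less where a joint would pass 70% of its speed; a pose out of reach is approached as far as the arm can. A call with a number of a shift or a turn outside -1 to 1 is refused whole. A call with a gripper value outside its range is refused whole. "hand" is the closure, from -1 (fully open) to 1 (shut), set as the call begins (left out, the last holds). The fingers move at their own pace and stop on an object; "squeeze" is the grip in N (left out, the last holds). Time passes only in rows, so rows that repeat a pose let the fingers close. It gives the time, the measured TCP pose, the force, the opening and the grip force at its end, in the units of the state.
- robot.read_state(): the state, without advancing time (a new reading comes with each control period).
- imaging.read_camera(name): name is "scene" or "top" or "wrist"; returns a dict with "frame" (420x560x3 uint8, red, green, blue), "vertical_fov" (degrees; the focal length in pixels is half the picture's height over the tangent of half this angle, whatever the lens; pixels are square), "cx", "cy" (the principal point, pixels), "R" (3x3) and "t" (3): a world point X has camera coordinates R X + t. Camera axes: x right, y down, z forward; pixel columns grow to the right and rows downward; lengths in m; the calibration is good to about 2 mm. A picture is of the moment at which its call begins. There is no depth.
- robot.close_job(): hands the job in; it is judged then, once.
The state is a dict: "t": time; "q": joint angles; "dq": joint speeds; "joint_torque": joint torques, N m; "tool_pos": TCP position; "orientation": TCP orientation; "force": force on the tool from outside, world axes, zero at the start; "wrist_torque": the same for the moment, N m; "opening": finger opening in m; "gripper_force": force on a finger pad.
Only numpy, scipy, OpenCV 4.12 (cv2) and the standard library are available. Lean on these libraries where they do the work, as an engineer would, in place of code of your own. Each camera call takes 0.05 s, during which the arm holds its last target. There are 200 camera calls.

## Working session

There is one attempt and no reset: what is moved stays moved. The work goes in short steps, Python scripts to look and compute and a tool call to move; the robot and the scene stay as the last step left them, time stands still between calls to the robot, and variables do not carry over. Pictures are saved under pics/ and viewed, at most 10 in all, crops included, and the job is handed in when it is done.

Besides the shell and the picture viewer there is one more tool, called as name([rows], argument=value, ...), one row to a line, values as JSON. jog_arm: Moves the arm, as the interface text tells. Its arguments: {"type":"object","properties":{"rows":{"type":"array"},"hand":{"type":"number"},"squeeze":{"type":"number"}},"required":["rows"]}

```bash
mkdir -p pics; cat > h.py <<'E'
import numpy as np, cv2
from plant import robot, imaging
def cam(n,save=None):
    c=imaging.read_camera(n); c['f']=c['frame'].shape[0]/2/np.tan(np.radians(c['vertical_fov'])/2)
    if save: cv2.imwrite('pics/'+save,c['frame'][:,:,::-1])
    np.savez('cam_%s.npz'%n,**c); return c
def ray(c,uv,z):
    d=np.array([(uv[0]-c['cx'])/c['f'],(uv[1]-c['cy'])/c['f'],1.]); R=c['R']; o=-R.T@c['t']; d=R.T@d
    return o+d*(z-o[2])/d[2]
def proj(c,X):
    p=c['R']@np.array(X)+c['t']; return c['f']*p[0]/p[2]+c['cx'],c['f']*p[1]/p[2]+c['cy']
E
python3 - <<'E'
from h import *
a=cam('top','top.png'); b=cam('scene','scene.png'); 
print(robot.read_state()); print(a['R'],a['t'],a['f'])
E
```

```text
{'t': 0.1, 'q': array([-1.18840745e+00,  1.31092467e-01,  1.48916115e+00,  1.96925545e-05,
        1.52299798e+00, -8.53704805e-02]), 'dq': array([ 0.00103777, -0.0016161 , -0.00295049,  0.00045867, -0.00012803,
        0.00233082]), 'joint_torque': array([ 1.87310063e-03, -5.61340356e+01, -4.93093836e+01,  7.69622298e-02,
        2.91609485e-02, -7.21923266e-05]), 'tool_pos': array([ 0.27038411, -0.53505273,  0.21769334]), 'orientation': array([-3.05446299e+00, -7.27692129e-01,  3.54830788e-04]), 'force': array([ 0.37831356, -0.34147034,  1.18483143]), 'wrist_torque': array([-0.01811166,  0.04973279,  0.02931074]), 'gripper_force': 0.0, 'opening': 0.09274942173903668}
[[ 0.01045761 -0.99988311  0.01115367]
 [-0.99515263 -0.01149762 -0.09766808]
 [ 0.09778491 -0.01007822 -0.99515654]] [0.01196753 0.57010426 1.19685159] 423.1952375331156
```

View pics/top.png

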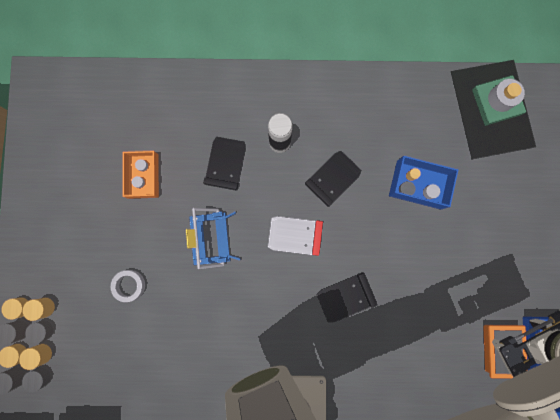

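View pics/scene.png

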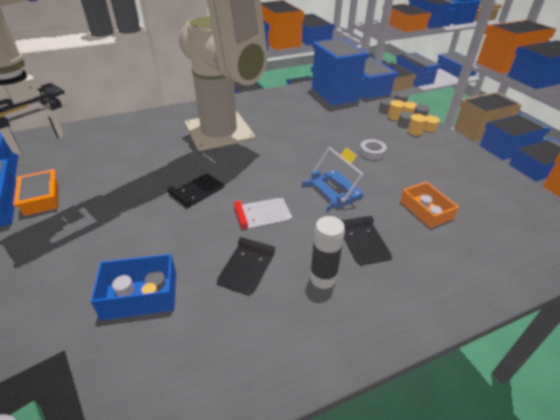

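The top view shows the steel scraper with its red grip at (295,236), and the blue dock at (212,238) with its mouth to the right and the keeper thrown back (tab at 191,239). Things that could be taken for the scraper are the black ones at (226,163), (333,178) and (347,297). The only one that fits the description is at (295,236), so I'll check it in a close crop.

```bash
python3 - <<'E'
import cv2
a=cv2.imread('pics/top.png')[195:285,180:330]
cv2.imwrite('pics/crop1.png',cv2.resize(a,None,fx=5.3,fy=5.3,interpolation=cv2.INTER_CUBIC))
E
```

```text
(no output)
```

View pics/crop1.png

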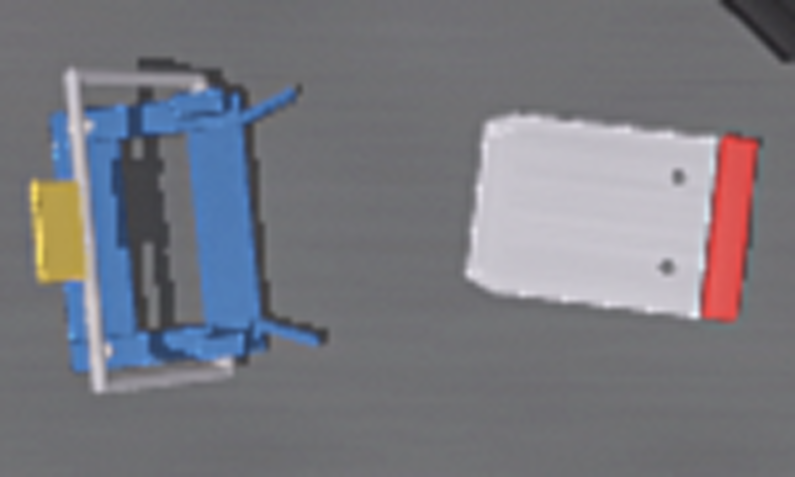

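```bash
cat > fit.py <<'E'
from h import *
from scipy.optimize import least_squares
def fit(c,pts,x0,crop=None):
    def w(p,m):
        cs,sn=np.cos(p[2]),np.sin(p[2]); return [p[0]+cs*m[0]-sn*m[1],p[1]+sn*m[0]+cs*m[1],m[2]]
    def uv(q): return q if crop is None else [(q[i]+.5)/crop[2]-.5+crop[i] for i in (0,1)]
    r=least_squares(lambda p:np.ravel([np.subtract(proj(c,w(p,m)),uv(q)) for m,q in pts]),x0)
    return r.x,r.fun.reshape(-1,2)
E
python3 - <<'E'
from fit import *
c=dict(np.load('cam_top.npz')); k=(180,195,5.3)
S=[((-.065,-.05,.024),(720,135)),((-.085,-.05,.024),(758,139)),((-.085,.05,.024),(738,320)),((-.065,.05,.024),(701,316)),
((.065,0,.005),(477,200)),((0,-.05,.005),(603,128)),((0,.05,.005),(585,305))]
D=[((-.03,-.068,.02),(298,90)),((-.03,.068,.02),(325,338)),((.104,-.07,.02),(52,115)),((.104,.07,.02),(72,370)),((0,-.054,.02),(243,118)),((0,.054,.02),(262,325))]
for n,P in(('S',S),('D',D)):
    x,r=fit(c,P,[.5,0,1.6],k); print(n,x.round(4),r.round(2).tolist())
E
```

```text
S [ 0.5086 -0.0118  1.4716] [[0.28, -0.03], [-0.04, -0.02], [0.26, 0.26], [0.33, 0.25], [-0.24, 0.25], [-0.17, -0.6], [-0.43, -0.12]]
D [0.5025 0.1736 1.691 ] [[-0.34, 0.26], [-0.76, 0.18], [0.03, -0.17], [0.57, -0.02], [0.23, 0.85], [0.27, -1.08]]
```

The crop confirms it: a steel blade with a red grip, leading edge facing the dock. The dock mouth is on the right and the keeper is thrown back.

jog_arm([
  [[1,-0.74,0],[0,0,0]],
  [[1,-0.74,0],[0,0,0]],
  [[1,-0.74,0],[0,0,0]],
  [[1,-0.74,0],[0,0,0]],
  [[1,-0.74,0],[0,0,0]],
], hand=-1)

```text
t: 0.6
tool_pos: [0.3826, -0.3112, 0.2182]
orientation: [-3.056, -0.728, 0.0]
force: [1.2, -1.0, -0.0]
opening: 0.0931
gripper_force: 0.0
```

jog_arm([
  [[1,-0.74,0.1],[0,0,0.36]],
  [[1,-0.74,0.2],[0,0,0.36]],
  [[1,-0.74,0.3],[0,0,0.36]],
  [[1,-0.74,0.3],[0,0,0.36]],
  [[1,-0.74,0.3],[0,0,0.36]],
])

```text
t: 1.1
tool_pos: [0.4817, -0.1157, 0.167]
orientation: [3.137, -0.162, 0.001]
force: [1.3, -0.5, -0.3]
opening: 0.0928
gripper_force: 0.0
```

```bash
cat >> h.py <<'E'
from scipy.spatial.transform import Rotation as Ro
def to(x,y,z,yaw):
    "shares from the measured pose to TCP x,y,z with tool x at yaw, pointing down"
    s=robot.read_state(); R=Ro.from_rotvec(s['orientation'])
    T=Ro.from_matrix(np.array([[np.cos(yaw),np.sin(yaw),0],[np.sin(yaw),-np.cos(yaw),0],[0,0,-1]]).round(9))
    print('t',round(s['t'],2),'pos',s['tool_pos'].round(4),'q',s['q'].round(2),'F',s['force'].round(1),'open',round(s['opening'],4),'gf',s['gripper_force'])
    print('shift',(R.inv().apply(np.array([x,y,z])-s['tool_pos'])/.2).round(4),'turn',((R.inv()*T).as_rotvec()/(np.pi/2)).round(4),'yaw',np.arctan2(*R.as_matrix()[1::-1,0]).round(4))
E
python3 - <<'E'
from h import *
to(.501,-.0864,.08,1.4716-np.pi/2)
E
```

```text
t 1.1 pos [ 0.4817 -0.1157  0.167 ] q [-0.34 -0.13  1.84 -0.    1.43  1.34] F [ 1.3 -0.5 -0.3] open 0.0928 gf 0.0
shift [ 0.0807 -0.1558  0.435 ] turn [ 0.0002 -0.0003 -0.0026] yaw -0.1033
```

jog_arm([
  [[0.08,-0.15,0.43],[0,0,0]],
  [[0.08,-0.15,0.43],[0,0,0]],
  [[0.08,-0.15,0.43],[0,0,0]],
  [[0.08,-0.15,0.43],[0,0,0]],
])

```text
t: 1.5
tool_pos: [0.4992, -0.0885, 0.0809]
orientation: [-3.138, 0.152, 0.004]
force: [-0.5, 0.2, 0.1]
opening: 0.0929
gripper_force: 0.0
```

```bash
python3 - <<'E'
from h import *
c=cam('wrist','w1.png'); to(.501,-.0864,.01,1.4716-np.pi/2)
cv2.imwrite('pics/w1.png',cv2.resize(c['frame'],(800,600))[:,:,::-1])
E
```

```text
t 1.55 pos [ 0.5006 -0.0893  0.0827] q [-0.28 -0.01  1.89 -0.    1.26  1.39] F [-0.3 -0.   1.9] open 0.0927 gf 0.0
shift [ 0.0005 -0.015   0.3636] turn [ 0.0003 -0.0005  0.001 ] yaw -0.0976
```

View pics/w1.png

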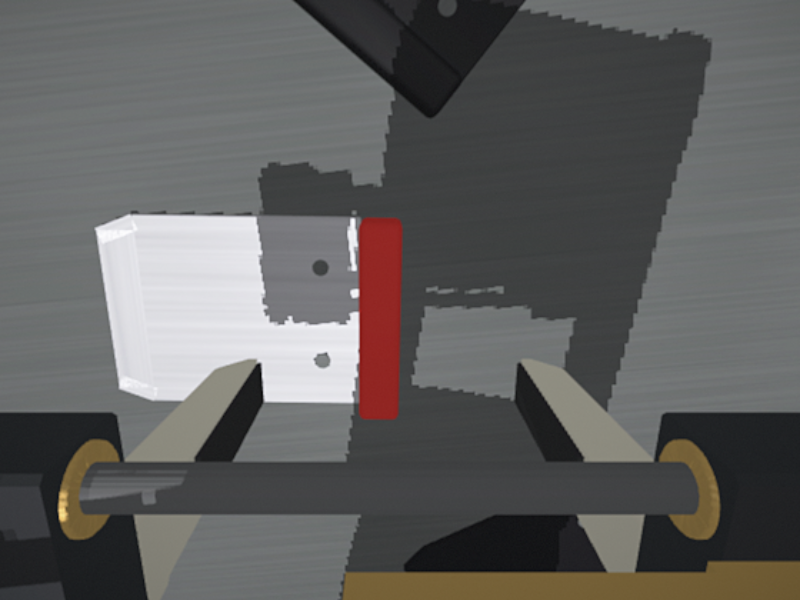

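Wrist view: the red bar lies between the open fingers (fingertips at x≈262 and 516, bar at 360–402). I'll refine the scraper pose from its corners.

```bash
python3 - <<'E'
from fit import *
c=dict(np.load('cam_wrist.npz')); k=(0,0,800/560)
S=[((-.065,-.05,.024),(361,219)),((-.085,-.05,.024),(402,219)),((-.085,.05,.024),(399,419)),((-.065,.05,.024),(359,418)),
((.065,0,.0),(107,310)),((.047,.05,0),(157,400))]
x,r=fit(c,S,[.5,0,1.5],k); print(x.round(4),r.round(1).tolist(), 'grip',(x[:2]-.075*np.array([np.cos(x[2]),np.sin(x[2])])).round(4))
# scene view: keeper angle and dock
E
```

```text
[ 0.5104 -0.0083  1.4681] [[-3.1, 0.4], [-0.6, 0.5], [-0.3, 0.3], [0.0, 0.8], [3.6, -0.5], [1.1, -2.6]] grip [ 0.5028 -0.0829]
```

jog_arm([
  [[0.01,-0.024,0.2],[0,0,0]],
  [[0.01,-0.024,0.32],[0,0,0]],
  [[0.01,-0.024,0.32],[0,0,0]],
  [[0.01,-0.024,0.32],[0,0,0]],
  [[0.01,-0.024,0.32],[0,0,0]],
])

```text
t: 2.05
tool_pos: [0.5048, -0.0853, 0.0204]
orientation: [3.137, -0.155, 0.007]
force: [-0.1, -0.3, -0.2]
opening: 0.0931
gripper_force: 0.0
```

```bash
python3 - <<'E'
from h import *
to(.502,-.0845,.009,-.1)
E
```

```text
t 2.05 pos [ 0.5048 -0.0853  0.0204] q [-0.27  0.08  1.92 -0.    1.13  1.4 ] F [-0.1 -0.3 -0.2] open 0.0931 gf 0.0
shift [-0.0144 -0.0026  0.0569] turn [ 0.0005 -0.0028  0.001 ] yaw -0.0985
```

jog_arm([
  [[-0.01,0,0.05],[0,0,0]],
  [[-0.01,0,0.05],[0,0,0]],
  [[-0.01,0,0.05],[0,0,0]],
])

```text
t: 2.35
tool_pos: [0.5004, -0.0839, 0.0074]
orientation: [-3.138, 0.153, 0.001]
force: [0.1, 0.2, 0.5]
opening: 0.0931
gripper_force: 0.0
```

jog_arm([
  [[0,0,0],[0,0,0]],
  [[0,0,0],[0,0,0]],
  [[0,0,0],[0,0,0]],
  [[0,0,0],[0,0,0]],
  [[0,0,0],[0,0,0]],
], hand=1, squeeze=20)

```text
t: 2.85
tool_pos: [0.5007, -0.0839, 0.0074]
orientation: [3.138, -0.153, 0.0]
force: [-0.9, 0.2, -0.6]
opening: 0.0573
gripper_force: 0.0
```

jog_arm([
  [[0,0,0],[0,0,0]],
  [[0,0,0],[0,0,0]],
  [[0,0,0],[0,0,0]],
  [[0,0,0],[0,0,0]],
  [[0,0,0],[0,0,0]],
])

```text
t: 3.35
tool_pos: [0.5007, -0.0839, 0.0074]
orientation: [-3.138, 0.154, -0.0]
force: [0.4, -0.4, -1.0]
opening: 0.0195
gripper_force: 20.0
```

```bash
python3 - <<'E'
from h import *
to(.502,-.0845,.009,-.1)
c=cam('wrist'); cv2.imwrite('pics/w2.png',cv2.resize(c['frame'],(800,600))[:,:,::-1])
E
```

```text
t 3.35 pos [ 0.5007 -0.0839  0.0074] q [-0.27  0.1   1.93  0.    1.11  1.4 ] F [ 0.4 -0.4 -1. ] open 0.0195 gf 19.980871975421906
shift [ 0.0068  0.0022 -0.008 ] turn [-0.     -0.0001  0.0014] yaw -0.0978
```

View pics/w2.png

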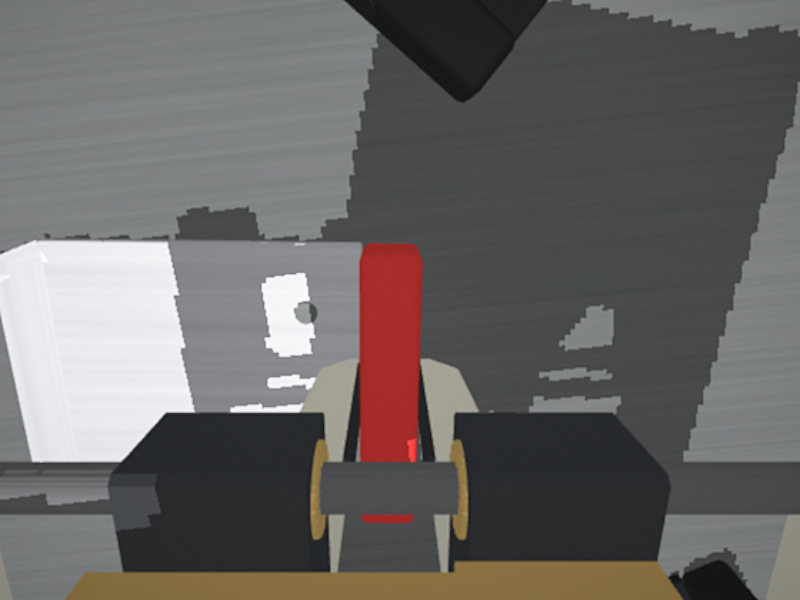

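Bar gripped (opening 19.5 mm); its +x end is at (391,244) and the blade's edge is near row 240. I'll work out where the TCP sits along the bar and the moves to the dock mouth.

```bash
python3 - <<'E'
from h import *
c=dict(np.load('cam_wrist.npz')); s=robot.read_state(); R=Ro.from_rotvec(s['orientation']); k=.7
for p,z in (((391,244),.024),((270,241),.005),((100,240),.005)):
    X=ray(c,((p[0]+.5)*k-.5,(p[1]+.5)*k-.5),z); print(X.round(4),'tool frame',R.inv().apply(X-s['tool_pos']).round(4))
E
```

```text
[ 0.5542 -0.0887  0.024 ] tool frame [ 0.0538 -0.0005 -0.0166]
[ 0.5563 -0.0473  0.005 ] tool frame [ 0.0518 -0.0419  0.0024]
[0.5623 0.0106 0.005 ] tool frame [ 0.0521 -0.1002  0.0024]
```

```bash
cat >> h.py <<'E'
D=np.array([.5025,.1736]); DY=1.691
def dock(x,y): return D+np.array([np.cos(DY)*x-np.sin(DY)*y,np.sin(DY)*x+np.cos(DY)*y])
E
python3 - <<'E'
from h import *
to(*dock(-.18,.002),.0074,DY-np.pi/2)
E
```

```text
t 3.4 pos [ 0.5007 -0.084   0.0074] q [-0.27  0.1   1.93  0.    1.11  1.4 ] F [ 0.6  0.  -0.4] open 0.0199 gf 19.979857206344604
shift [ 6.820e-02 -4.016e-01  1.000e-04] turn [-0.000e+00 -1.000e-04 -1.388e-01] yaw -0.0979
```

jog_arm([
  [[0.014,-0.08,0],[0,0,-0.028]],
  [[0.027,-0.16,0],[0,0,-0.056]],
  [[0.041,-0.24,0],[0,0,-0.083]],
  [[0.055,-0.32,0],[0,0,-0.111]],
  [[0.068,-0.4,0],[0,0,-0.139]],
])

```text
t: 3.9
tool_pos: [0.5221, -0.0056, 0.0074]
orientation: [3.135, 0.192, -0.0]
force: [0.6, -3.5, 0.4]
opening: 0.02
gripper_force: 20.0
```

jog_arm([
  [[0,0,0],[0,0,0]],
  [[0,0,0],[0,0,0]],
])

```text
t: 4.1
tool_pos: [0.5219, -0.0053, 0.0074]
orientation: [-3.135, -0.189, -0.0]
force: [0.4, 2.4, 0.2]
opening: 0.0201
gripper_force: 20.0
```

```bash
python3 - <<'E'
from h import *
to(*dock(-.05,.002),.0074,DY-np.pi/2)
c=cam('wrist'); cv2.imwrite('pics/w3.png',cv2.resize(c['frame'],(800,600))[:,:,::-1])
c=cam('top'); f=c['frame'][195:285,180:330]
cv2.imwrite('pics/crop2.png',np.vstack([cv2.resize(f,(800,480),interpolation=cv2.INTER_CUBIC)])[:,:,::-1])
E
```

```text
t 4.1 pos [ 0.5219 -0.0053  0.0074] q [-0.11  0.14  1.89  0.    1.11  1.34] F [0.4 2.4 0.2] open 0.0201 gf 19.95809644460678
shift [ 9.000e-04 -6.496e-01  3.000e-04] turn [-0.0003 -0.      0.0001] yaw 0.1204
```

View pics/w3.png

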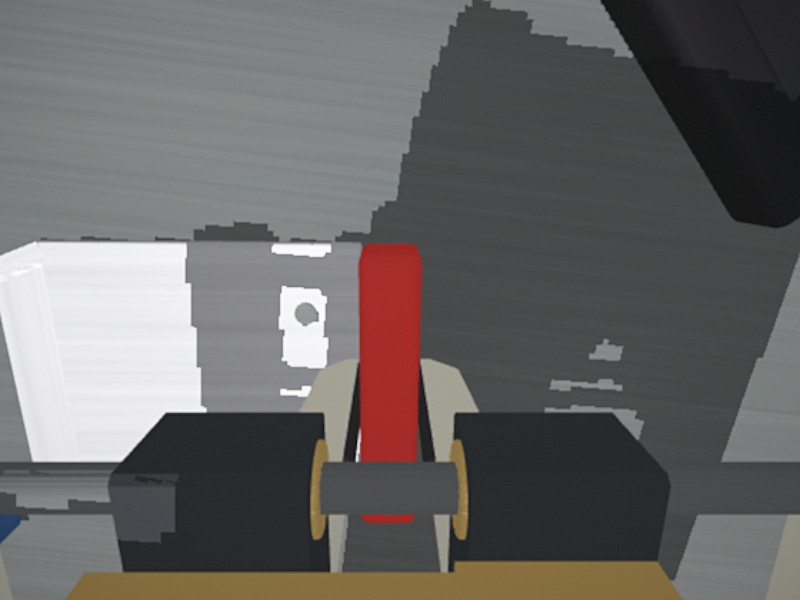

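The scraper followed rigidly: the blade sits at the same image position as before, and a dock flare tip shows at (10,525). Inserting slowly now.

jog_arm([
  [[0,-0.06,0],[0,0,0]],
  [[0,-0.12,0],[0,0,0]],
  [[0,-0.18,0],[0,0,0]],
  [[0,-0.24,0],[0,0,0]],
  [[0,-0.3,0],[0,0,0]],
])

```text
t: 4.7
tool_pos: [0.5145, 0.055, 0.0074]
orientation: [3.136, 0.19, -0.0]
force: [0.4, -2.2, -0.4]
opening: 0.0198
gripper_force: 20.0
```

jog_arm([
  [[0,-0.05,0],[0,0,0]],
  [[0,-0.1,0],[0,0,0]],
  [[0,-0.15,0],[0,0,0]],
  [[0,-0.2,0],[0,0,0]],
  [[0,-0.25,0],[0,0,0]],
])

```text
t: 5.2
tool_pos: [0.5086, 0.1043, 0.0074]
orientation: [3.136, 0.189, -0.0]
force: [0.5, -2.7, -0.1]
opening: 0.0198
gripper_force: 20.0
```

```bash
python3 - <<'E'
from h import *
to(*dock(-.05,.002),.0074,DY-np.pi/2)
c=cam('wrist'); cv2.imwrite('pics/w4.png',cv2.resize(c['frame'],(800,600))[:,:,::-1])
E
```

```text
t 5.2 pos [0.5086 0.1043 0.0074] q [ 0.1   0.13  1.9  -0.    1.11  1.55] F [ 0.5 -2.7 -0.1] open 0.0198 gf 19.95652198791504
shift [ 0.0013 -0.0976 -0.    ] turn [0.     0.0001 0.0002] yaw 0.1206
```

View pics/w4.png

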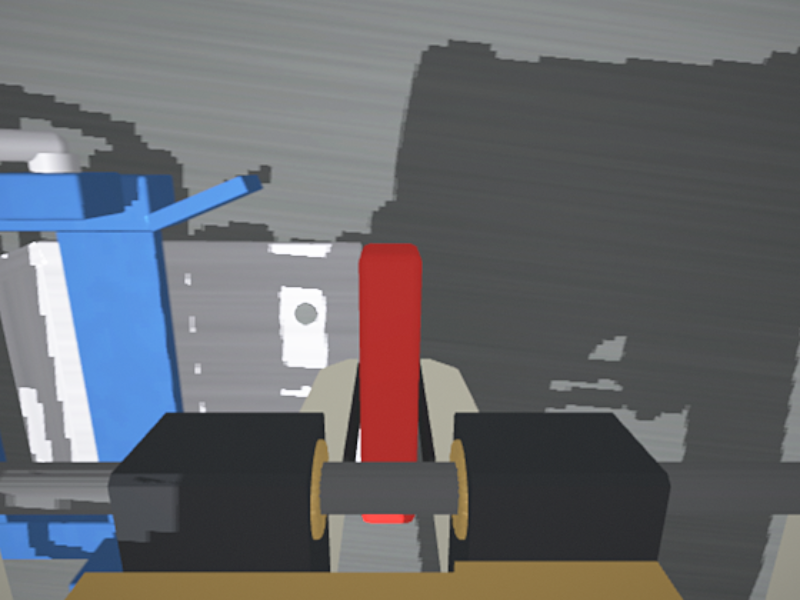

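The blade is inside the slot with no side contact (slot lip at column ~165, force ~3 N). About 20 mm remain.

jog_arm([
  [[0,-0.03,0],[0,0,0]],
  [[0,-0.055,0],[0,0,0]],
  [[0,-0.075,0],[0,0,0]],
  [[0,-0.075,0],[0,0,0]],
])

```text
t: 5.65
tool_pos: [0.5068, 0.1192, 0.0074]
orientation: [-3.135, -0.19, 0.0]
force: [-0.2, 1.9, -0.0]
opening: 0.0197
gripper_force: 20.0
```

jog_arm([
  [[0,-0.005,0],[0,0,0]],
  [[0,-0.01,0],[0,0,0]],
  [[0,-0.015,0],[0,0,0]],
])

```text
t: 5.95
tool_pos: [0.5066, 0.1211, 0.0074]
orientation: [3.136, 0.189, -0.0]
force: [0.6, -3.5, 0.5]
opening: 0.02
gripper_force: 20.0
```

```bash
python3 - <<'E'
from h import *
to(*dock(-.05,.002),.0074,DY-np.pi/2)
E
```

```text
t 5.95 pos [0.5066 0.1211 0.0074] q [ 0.14  0.13  1.89 -0.    1.11  1.59] F [ 0.6 -3.5  0.5] open 0.02 gf 19.9564790725708
shift [ 0.0011 -0.0129  0.    ] turn [0.0002 0.     0.    ] yaw 0.1203
```

jog_arm([
  [[0,-0.005,0],[0,0,0]],
  [[0,-0.01,0],[0,0,0]],
  [[0,-0.015,0],[0,0,0]],
])

```text
t: 6.25
tool_pos: [0.5062, 0.1244, 0.0074]
orientation: [3.136, 0.189, -0.0]
force: [0.3, -2.8, 0.1]
opening: 0.0197
gripper_force: 20.0
```

jog_arm([
  [[0,-0.005,0],[0,0,0]],
  [[0,-0.01,0],[0,0,0]],
])

```text
t: 6.45
tool_pos: [0.5059, 0.1265, 0.0074]
orientation: [3.136, 0.189, -0.0]
force: [-0.1, -2.2, -0.5]
opening: 0.0199
gripper_force: 20.0
```

jog_arm([
  [[0,-0.005,0],[0,0,0]],
  [[0,-0.01,0],[0,0,0]],
])

```text
t: 6.65
tool_pos: [0.5061, 0.1275, 0.0074]
orientation: [3.134, 0.19, 0.001]
force: [3.8, -11.0, -0.4]
opening: 0.0199
gripper_force: 20.0
```

jog_arm([
  [[0,-0.005,0],[0,0,0]],
  [[0,-0.01,0],[0,0,0]],
])

```text
t: 6.85
tool_pos: [0.5064, 0.1277, 0.0076]
orientation: [3.131, 0.19, 0.002]
force: [3.5, -20.6, 0.3]
opening: 0.0203
gripper_force: 20.0
```

Contact with the stop: 20 N and no further travel. I'll open only partly (about 38 mm) so the front finger clears the dock roof, then lift.

jog_arm([
  [[0,0,0],[0,0,0]],
  [[0,0,0],[0,0,0]],
  [[0,0,0],[0,0,0]],
  [[0,0,0],[0,0,0]],
], hand=0.2)

```text
t: 7.25
tool_pos: [0.5053, 0.1308, 0.0074]
orientation: [-3.135, -0.19, 0.0]
force: [-1.4, 0.3, -0.4]
opening: 0.0372
gripper_force: 0.0
```

```bash
python3 - <<'E'
from h import *
to(*dock(-.05,.002),.15,DY-np.pi/2)
E
```

```text
t 7.25 pos [0.5053 0.1308 0.0074] q [0.15 0.14 1.89 0.   1.11 1.6 ] F [-1.4  0.3 -0.4] open 0.0372 gf 0.0
shift [ 0.0016  0.0354 -0.7131] turn [-0.0003  0.0001  0.0005] yaw 0.1209
```

jog_arm([
  [[0,0,-0.2],[0,0,0]],
  [[0,0,-0.45],[0,0,0]],
  [[0,0,-0.7],[0,0,0]],
  [[0,0,-0.95],[0,0,0]],
  [[0,0,-0.95],[0,0,0]],
], hand=1)

```text
t: 7.75
tool_pos: [0.5099, 0.1315, 0.2065]
orientation: [-3.134, -0.19, -0.022]
force: [0.5, 1.2, -0.3]
opening: 0.0024
gripper_force: 0.0
```

jog_arm([
  [[0,0.5,0],[0,0,0]],
  [[0,0.5,0],[0,0,0]],
  [[0,0.5,0],[0,0,0]],
  [[0,0.5,0],[0,0,0]],
])

```text
t: 8.15
tool_pos: [0.5174, 0.0303, 0.1969]
orientation: [-3.136, -0.185, 0.001]
force: [-0.0, 0.2, -0.8]
opening: 0.0002
gripper_force: 0.0
```

```bash
python3 - <<'E'
from h import *
to(*dock(.165,.0),.2,DY-np.pi/2)
c=cam('top','top5.png');b=cam('scene','scene5.png'); w=cam('wrist')
f=cv2.resize(c['frame'][195:285,170:270],(500,450),interpolation=cv2.INTER_CUBIC)
g=cv2.resize(w['frame'],(300,225))
p=np.zeros((450,800,3),np.uint8); p[:,:500]=f; p[:225,500:]=g; p[225:,500:]=cv2.resize(b['frame'][140:230,240:360],(300,225),interpolation=cv2.INTER_CUBIC)
cv2.imwrite('pics/mix.png',p[:,:,::-1])
E
```

```text
t 8.15 pos [0.5174 0.0303 0.1969] q [-0.04 -0.08  1.74  0.    1.48  1.41] F [-0.   0.2 -0.8] open 0.0002 gf 0.0
shift [ 0.0088 -1.545  -0.0146] turn [-0.0004  0.0003 -0.0014] yaw 0.118
```

View pics/mix.png

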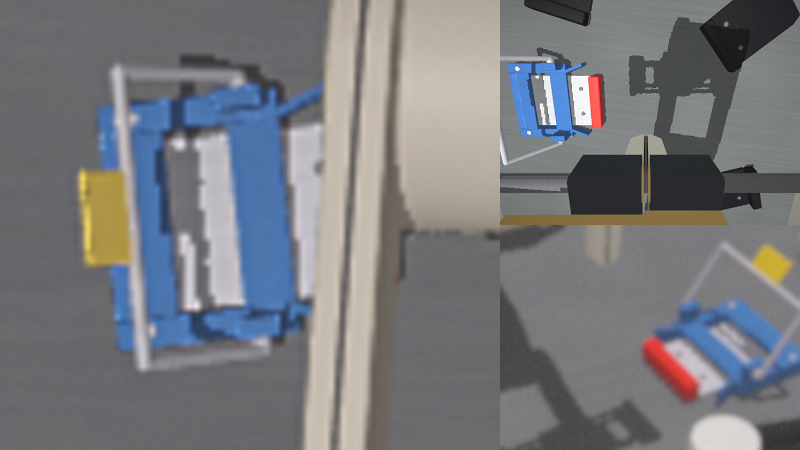

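The mixed view shows the blade visible through the dock's window, the red grip just outside the flare tips, and the keeper still thrown back. Now I'll check numerically that the scraper is home and get the keeper angle.

```bash
python3 - <<'E'
from h import *
from scipy.optimize import least_squares
w=dict(np.load('cam_wrist.npz')); f=w['frame'].astype(int)
red=((f[...,0]>120)&(f[...,1]<90)&(f[...,2]<90)).astype(np.uint8)
blue=((f[...,2]>110)&(f[...,0]<100)&(f[...,2]-f[...,0]>60))
cn=max(cv2.findContours(red,0,2)[0],key=cv2.contourArea); box=cv2.boxPoints(cv2.minAreaRect(cn)); print(box.round(1).tolist())
P=np.array([ray(w,b,.024)[:2] for b in box]); print('grip corners',P.round(4).tolist(),'ctr',P.mean(0).round(4))
m=P.mean(0)
for lat in(-.03,0,.03):
  for d in np.arange(.01,.1,.0005):
    u=np.array([np.cos(DY),np.sin(DY)]); X=m+u*d+lat*np.array([-u[1],u[0]]); c,r=proj(w,[*X,.02]); 
    if 0<=round(r)<420 and 0<=round(c)<560 and blue[round(r),round(c)]: print('roof edge from grip ctr',lat,round(d,4),X.round(4));break
t=dict(np.load('cam_top.npz'))
H=dock(.02,0)
for off in(0,.003):
  H=dock(.02+off,0)
  def res(p):
    o=[]
    for y,uv in((-.079,(193.6,209)),(.079,(198.6,268))):
        X=[*dock(.02+off-.092*np.cos(p[0]),y),.03+.092*np.sin(p[0])]; o+=list(np.subtract(proj(t,X),uv))
    return np.array(o)
  r=least_squares(res,[2.3]); print('a',r.x,r.fun.round(1))
E
```

```text
[[164.1999969482422, 141.60000610351562], [187.8000030517578, 139.6999969482422], [195.60000610351562, 237.39999389648438], [172.0, 239.3000030517578]]
grip corners [[0.5563, 0.1427], [0.5609, 0.1202], [0.4618, 0.1068], [0.4567, 0.1312]] ctr [0.5089 0.1252]
roof edge from grip ctr -0.03 0.053 [0.5323 0.1814]
roof edge from grip ctr 0 0.0525 [0.5026 0.1773]
roof edge from grip ctr 0.03 0.053 [0.4728 0.1742]
a [2.21485781] [-0.2 -0.1  0.1 -0.7]
a [2.16891266] [-0.2 -0.2  0.1 -0.7]
```

Home is confirmed: the roof edge is ~52 mm from the grip centre against 50 nominal. The keeper is at about q≈2.38, with the tab's outer edge at dock x≈0.09, z≈0.13. I'll pass over it and come down behind the tab.

jog_arm([
  [[0,-0.9,0],[0,0,0]],
  [[0,-0.9,0],[0,0,0]],
  [[0,-0.9,0],[0,0,0]],
  [[0,-0.9,0],[0,0,0]],
])

```text
t: 8.7
tool_pos: [0.4943, 0.2143, 0.1974]
orientation: [-3.134, -0.195, 0.0]
force: [0.2, 0.2, -0.3]
opening: 0.0002
gripper_force: 0.0
```

jog_arm([
  [[0,-0.55,0],[0,0,0]],
  [[0,-0.55,0],[0,0,0]],
  [[0,-0.55,0],[0,0,0]],
])

```text
t: 9.0
tool_pos: [0.4801, 0.325, 0.1971]
orientation: [-3.133, -0.199, 0.001]
force: [0.3, -0.8, 0.0]
opening: 0.0004
gripper_force: 0.0
```

```bash
sed -i 's/D=np.array(\[.5025,.1736\])/D=np.array([.5025,.1768])/' h.py; python3 - <<'E'
from h import *
to(*dock(.14,.0),.1,DY-np.pi/2)
E
```

```text
t 9.0 pos [0.4801 0.325  0.1971] q [0.51 0.09 1.58 0.   1.48 1.95] F [ 0.3 -0.8  0. ] open 0.0004 gf 0.0
shift [0.0224 0.0501 0.4856] turn [-0.0012  0.0003  0.0043] yaw 0.127
```

jog_arm([
  [[0.02,0,0.2],[0,0,0]],
  [[0.02,0,0.4],[0,0,0]],
  [[0.02,0,0.485],[0,0,0]],
  [[0.02,0,0.485],[0,0,0]],
])

```text
t: 9.4
tool_pos: [0.4833, 0.3189, 0.0963]
orientation: [3.133, 0.192, -0.01]
force: [-0.7, -0.4, 0.5]
opening: 0.0005
gripper_force: 0.0
```

jog_arm([
  [[0,0.08,0],[0,0,0]],
  [[0,0.16,0],[0,0,0]],
  [[0,0.24,0],[0,0,0]],
  [[0,0.32,0],[0,0,0]],
  [[0,0.4,0],[0,0,0]],
])

```text
t: 9.9
tool_pos: [0.4971, 0.2384, 0.1015]
orientation: [-3.136, -0.188, -0.003]
force: [0.5, 3.1, 1.4]
opening: 0.0008
gripper_force: 0.7
```

```bash
python3 - <<'E'
from h import *
to(*dock(-.017,.0),.1,DY-np.pi/2)
E
```

```text
t 9.9 pos [0.4971 0.2384 0.1015] q [ 0.35  0.08  1.76 -0.    1.3   1.81] F [0.5 3.1 1.4] open 0.0008 gf 0.7477276213467121
shift [-0.0098  0.3941  0.0073] turn [-0.0002 -0.0012 -0.0002] yaw 0.1199
```

Contact is light (3 N) and the keeper is moving. Continuing past vertical.

jog_arm([
  [[-0.01,0.08,0],[0,0,0]],
  [[-0.01,0.16,0],[0,0,0]],
  [[-0.01,0.24,0],[0,0,0]],
  [[-0.01,0.32,0],[0,0,0]],
  [[-0.01,0.4,0],[0,0,0]],
])

```text
t: 10.4
tool_pos: [0.5036, 0.159, 0.1]
orientation: [3.136, 0.189, -0.001]
force: [0.2, 0.8, 0.1]
opening: 0.0005
gripper_force: 0.5
```

```bash
python3 - <<'E'
from h import *
to(*dock(-.017,.0),.1,DY-np.pi/2)
w=cam('wrist'); b=cam('scene')
p=np.zeros((375,800,3),np.uint8); p[:,:500]=cv2.resize(w['frame'],(500,375)); p[:225,500:]=cv2.resize(b['frame'][140:230,240:360],(300,225),interpolation=cv2.INTER_CUBIC)
cv2.imwrite('pics/mix2.png',p[:,:,::-1])
E
```

```text
t 10.4 pos [0.5036 0.159  0.1   ] q [0.21 0.03 1.82 0.   1.3  1.66] F [0.2 0.8 0.1] open 0.0005 gf 0.4764275997877121
shift [ 0.0053 -0.004  -0.0001] turn [-0.      0.0006  0.0003] yaw 0.1206
```

View pics/mix2.png

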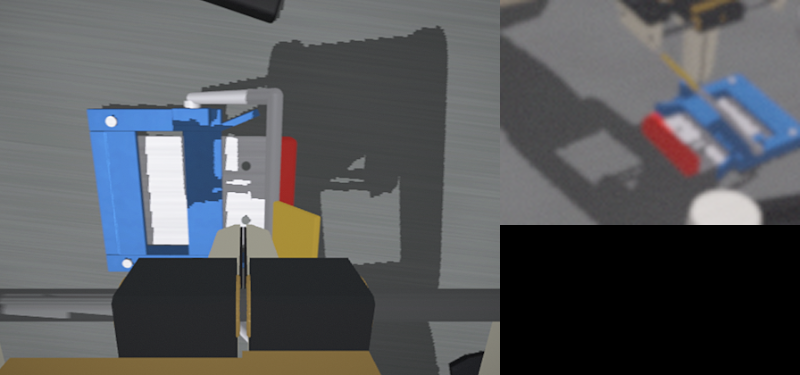

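The keeper is past vertical and leaning forward; the tab at (300,235) is just ahead of the fingertips. I'll follow its arc down, pressing the tab with the closed fingertips.

jog_arm([
  [[0,0.08,0],[0,0,0]],
  [[0,0.16,0],[0,0,0]],
  [[0,0.21,0.05],[0,0,0]],
  [[0,0.26,0.105],[0,0,0]],
  [[0,0.29,0.17],[0,0,0]],
])

```text
t: 11.0
tool_pos: [0.5109, 0.1022, 0.0653]
orientation: [3.136, 0.189, 0.0]
force: [-0.1, 1.1, 1.2]
opening: 0.0004
gripper_force: 0.4
```

jog_arm([
  [[0,0.035,0.06],[0,0,0]],
  [[0,0.05,0.12],[0,0,0]],
  [[0,0.06,0.18],[0,0,0]],
  [[0,0.06,0.18],[0,0,0]],
])

```text
t: 11.4
tool_pos: [0.5105, 0.0906, 0.0278]
orientation: [3.136, 0.189, -0.006]
force: [-0.9, 0.3, -0.4]
opening: 0.0004
gripper_force: 0.0
```

```bash
python3 - <<'E'
from h import *
to(*dock(-.087,.0),.015,DY-np.pi/2)
E
```

```text
t 11.4 pos [0.5105 0.0906 0.0278] q [ 0.08  0.1   1.89 -0.    1.16  1.53] F [-0.9  0.3 -0.4] open 0.0004 gf 0.0
shift [0.0123 0.0023 0.0642] turn [-0.      0.0025  0.0002] yaw 0.1206
```

jog_arm([
  [[0.01,0.005,0.02],[0,0,0]],
  [[0.01,0.005,0.04],[0,0,0]],
  [[0.01,0.005,0.055],[0,0,0]],
  [[0.01,0.005,0.065],[0,0,0]],
])

```text
t: 11.8
tool_pos: [0.5147, 0.0903, 0.0175]
orientation: [-3.136, -0.19, -0.001]
force: [0.4, 0.5, 0.1]
opening: 0.0004
gripper_force: 0.3
```

jog_arm([
  [[0,0,0.005],[0,0,0]],
  [[0,0,0.01],[0,0,0]],
  [[0,0,0.015],[0,0,0]],
  [[0,0,0.015],[0,0,0]],
])

```text
t: 12.2
tool_pos: [0.5144, 0.0901, 0.0144]
orientation: [3.136, 0.189, 0.0]
force: [1.2, -0.8, 0.3]
opening: 0.0006
gripper_force: 0.1
```

jog_arm([
  [[0,0,0.005],[0,0,0]],
  [[0,0,0.01],[0,0,0]],
  [[0,0,0.01],[0,0,0]],
])

```text
t: 12.5
tool_pos: [0.5143, 0.0901, 0.0123]
orientation: [3.136, 0.189, -0.0]
force: [0.2, 0.0, -0.6]
opening: 0.0007
gripper_force: 0.1
```

jog_arm([
  [[0,0,0.005],[0,0,0]],
  [[0,0,0.01],[0,0,0]],
  [[0,0,0.01],[0,0,0]],
])

```text
t: 12.8
tool_pos: [0.5146, 0.0902, 0.0113]
orientation: [-3.136, -0.19, -0.0]
force: [-4.5, -0.3, 10.3]
opening: 0.0006
gripper_force: 4.7
```

jog_arm([
  [[0,0,0.005],[0,0,0]],
  [[0,0,0.01],[0,0,0]],
  [[0,0,0.01],[0,0,0]],
])

```text
t: 13.1
tool_pos: [0.5148, 0.0902, 0.0108]
orientation: [-3.136, -0.19, -0.0]
force: [-12.5, -1.1, 26.0]
opening: 0.0003
gripper_force: 12.4
```

Hard stop at tip z≈11 mm, which is the closed tab's top. Lifting off and checking.

jog_arm([
  [[0,0,-0.05],[0,0,0]],
  [[0,0,-0.25],[0,0,0]],
  [[0,0,-0.5],[0,0,0]],
  [[0,0.1,-0.75],[0,0,0]],
  [[0,0.3,-0.9],[0,0,0]],
])

```text
t: 13.6
tool_pos: [0.5223, 0.0344, 0.1903]
orientation: [-3.135, -0.195, -0.007]
force: [0.5, -0.1, 0.4]
opening: 0.0006
gripper_force: 0.0
```

jog_arm([
  [[0,0.25,0],[0,0,0]],
  [[0,0.25,0],[0,0,0]],
  [[0,0.25,0],[0,0,0]],
])

```text
t: 13.9
tool_pos: [0.5271, -0.0176, 0.1861]
orientation: [-3.136, -0.185, 0.001]
force: [0.7, 0.5, -0.1]
opening: 0.0002
gripper_force: 0.0
```

```bash
python3 - <<'E'
from h import *
to(*dock(-.087,.0),.015,DY-np.pi/2)
w=cam('wrist'); b=cam('scene')
p=np.zeros((600,800,3),np.uint8); p[:300,:400]=cv2.resize(w['frame'],(400,300)); p[300:,:400]=cv2.resize(b['frame'],(400,300)); p[:450,400:]=cv2.resize(b['frame'][140:230,280:360],(400,450),interpolation=cv2.INTER_CUBIC)
for X in [(-.07,-.079,.012),(-.07,.079,.012),(-.085,0,.009)]: print([np.round(proj(c,[*dock(*X[:2]),X[2]]),1) for c in (w,b)])
cv2.imwrite('pics/end.png',p[:,:,::-1])
E
```

```text
t 13.9 pos [ 0.5271 -0.0176  0.1861] q [-0.13 -0.05  1.73  0.    1.46  1.32] F [ 0.7  0.5 -0.1] open 0.0002 gf 0.0
shift [-0.0068 -0.5443  0.8557] turn [-0.0002  0.0002 -0.0016] yaw 0.1177
[array([140.2, 114.3]), array([317.4, 215.5])]
[array([156.2, 267.2]), array([288.6, 186. ])]
[array([164.4, 194.9]), array([298.1, 202.5])]
```

View pics/end.png

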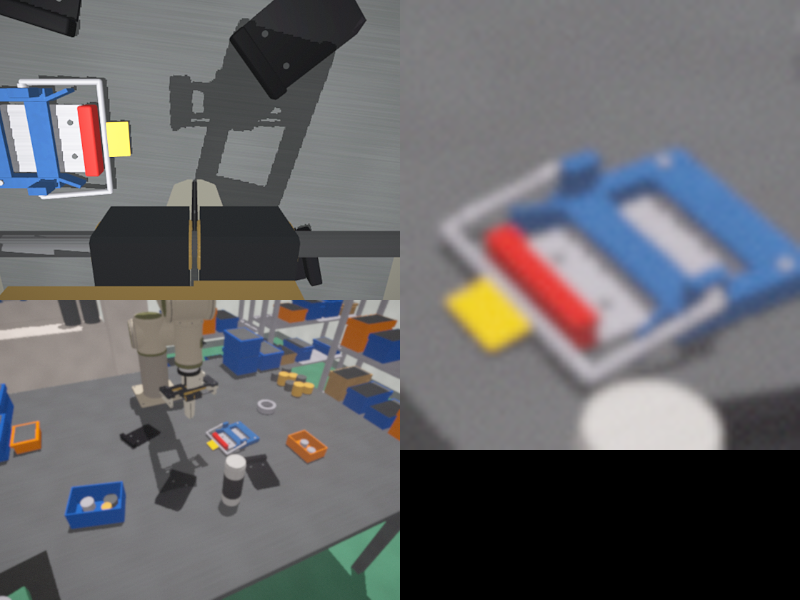

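The keeper's wire lies flat behind the red grip. Its corners match the predicted closed position in the scene view (317,215 and 289,186), and the robot is clear. Handing in.

```bash
python3 -c "
from plant import robot
print(robot.close_job())"
```

```text
the job is handed in; nothing more can be done
None
```

The scraper is home against the stop in the dock slot, the keeper is closed behind its red grip, and I handed the job in at about 14 s; no verdict came back.

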